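# Set up the gift display on the cheese counter

## Task

Set up the gift display: in the little crate with the corner posts, build the gift set squarely in this order, the square paper-wrapped cheese on the crate's floor, then the wooden board flat on it, then the jar upright in the middle on top, letting go of each before the next. Also move every long wrapped cheese bar from the pocket tray to the sloped stand, side by side, each lying flat on the slope with its length running straight up it and its lower end right against the bottom lip. Leave the bowl, the tape dispenser and the bottle where they are.

Things in the scene. Friction and masses are not known exactly. Their poses are not given: they have to be found in the camera images.
- stand: fixed dark wooden display stand that carries the sloped face; footprint 130 (x) x 290 (y) mm, highest edge 83 mm above the counter; origin: centre of its underside; x points to its high rear, z up, so its low, lipped side looks to -x
- face: the stand's sloping panel, 30 degrees from horizontal, 118 mm up the slope x 290 mm wide, not slippery (a bar may stay where it is laid). Origin: corner of face and bottom lip, at mid-width, 24 mm above the counter; x up the slope, y along the lip, z out of the face. The lip, 10 mm thick (x -10 to 0), runs full width, 16 mm out of the face. A bar touching it has its centre at x = 55, z = 18 mm
- tray: fixed grey pocket tray 136 (x) x 292 (y) x 14 mm; origin: centre of its underside, z up; four pockets 118 (x) x 44 (y) x 10 mm deep with centres at y = -108, -36, 36, 108 mm; a bar lies in a pocket along the tray's x, its underside 4 mm above the counter, standing 26 mm out of the tray; some pockets are empty
- crate: fixed plywood gift crate, outside 80 x 80 mm, floor 10 mm thick, four L-shaped corner posts 6 mm thick up to 75 mm above the counter; square pocket 68 x 68 mm between them; each side is open in the middle, 44 mm wide, down to the crate's floor: room for fingers; origin: centre of its underside, x and y square to its sides, z up
- bar1_center (a point): long cheese bar in white paper with a yellow band, 110 x 36 x 36 mm, 0.11 to 0.2 kg; the point is its centre; x is its long axis; may be absent
- bar2_center (a point): long cheese bar in white paper with a yellow band, 110 x 36 x 36 mm, 0.11 to 0.2 kg; the point is its centre; x is its long axis; may be absent
- bar3_center (a point): long cheese bar in white paper with a yellow band, 110 x 36 x 36 mm, 0.11 to 0.2 kg; the point is its centre; x is its long axis; may be absent
- bar4_center (a point): long cheese bar in white paper with a yellow band, 110 x 36 x 36 mm, 0.11 to 0.2 kg; the point is its centre; x is its long axis; may be absent
- cheese_center (a point): square cheese block in white paper with a round yellow sticker on top, 60 x 60 x 38 mm, 0.11 to 0.2 kg, lying flat on the counter; the point is its centre; z up, x and y square to its sides
- board_center (a point): small square wooden board, 60 x 60 x 12 mm, 35 g, lying flat on the counter; the point is its centre; z up, x and y square to its sides
- jar_center (a point): squat round amber glass jar with a brass lid, 58 mm in diameter (lid 59 mm), 45 mm high, 0.15 to 0.26 kg, standing on the counter; the point is its centre, half-way up; z up
- bowl: bystander: white tasting bowl, 90 mm across, 40 mm high; origin: centre of its underside
- dispenser: bystander: black tape dispenser, 130 x 50 mm, 86 mm high; origin: centre of its underside
- honey: bystander: amber bottle, 60 mm across, 130 mm high; origin: centre of its underside
Not all that is in view belongs to the job. Of the things shaped like the part that bears board_center, the wooden one is meant. What is shaped like the part that bears bar3_center but orange is not meant.

How it is judged (in metres and radians):
On the way, in this order (a step that is already met when the one before it is completed fails the run):
1. the cheese lies flat on the crate's floor between the posts, released (z of cheese_center in the frame of crate between 0.023 and 0.035 m and horizontal distance between cheese_center and crate below 0.009 m and angle between the z axis of cheese_center and the z axis of crate, either way round below 0.12 rad and linear speed of cheese below 0.02 m/s and contact force between cheese and the fingers below 0.1 N), for 0.2 s.
2. the board lies flat on the cheese in the crate, released (z of cheese_center in the frame of crate between 0.023 and 0.035 m and horizontal distance between each of cheese_center, board_center and crate below 0.009 m and angle between the z axis of each of cheese_center, board_center and the z axis of crate, either way round below 0.12 rad and linear speed of each of cheese, board below 0.02 m/s and z of board_center in the frame of crate between 0.048 and 0.06 m and contact force between board and the fingers below 0.1 N), for 0.2 s.
3. the jar stands on the board in the crate, released (z of cheese_center in the frame of crate between 0.023 and 0.035 m and horizontal distance between each of cheese_center, board_center and crate below 0.009 m and angle between the z axis of each of cheese_center, board_center and the z axis of crate, either way round below 0.12 rad and linear speed of each of cheese, board, jar below 0.02 m/s and z of board_center in the frame of crate between 0.048 and 0.06 m and z of jar_center in the frame of crate between 0.0765 and 0.0885 m and horizontal distance between jar_center and crate below 0.01 m and angle between jar_center's own z axis and vertical below 0.12 rad and contact force between jar and the fingers below 0.1 N), for 0.2 s.
At the end, for the whole second after the job is handed in: Each bar lies flat on the slope (centre 12-23 mm out), straight within 0.15 rad, its lower end at most 7 mm off the lip, within 129 mm of mid-width; cheese, board and jar are stacked level in the crate, heights within 6 mm, within 9, 9, 10 mm of its axis; all released and at rest (x of bar1_center in the frame of face between 0.049 and 0.062 m and y of bar1_center in the frame of face between -0.129 and 0.129 m and z of bar1_center in the frame of face between 0.012 and 0.023 m and angle between the x axis of each of bar1_center, bar2_center, bar3_center, bar4_center and the x axis of face, either way round below 0.15 rad and linear speed of each of bar1, bar2, bar3, bar4, cheese, board, jar below 0.02 m/s and contact force between each of bar1, bar2, bar3, bar4 and the fingers below 0.1 N and x of bar2_center in the frame of face between 0.049 and 0.062 m and y of bar2_center in the frame of face between -0.129 and 0.129 m and z of bar2_center in the frame of face between 0.012 and 0.023 m and x of bar3_center in the frame of face between 0.049 and 0.062 m and y of bar3_center in the frame of face between -0.129 and 0.129 m and z of bar3_center in the frame of face between 0.012 and 0.023 m and x of bar4_center in the frame of face between 0.049 and 0.062 m and y of bar4_center in the frame of face between -0.129 and 0.129 m and z of bar4_center in the frame of face between 0.012 and 0.023 m and z of cheese_center in the frame of crate between 0.023 and 0.035 m and horizontal distance between each of cheese_center, board_center and crate below 0.009 m and angle between the z axis of each of cheese_center, board_center and the z axis of crate, either way round below 0.12 rad and z of board_center in the frame of crate between 0.048 and 0.06 m and z of jar_center in the frame of crate between 0.0765 and 0.0885 m and horizontal distance between jar_center and crate below 0.01 m and angle between jar_center's own z axis and vertical below 0.12 rad); the robot touches nothing.
It fails at once if the bowl is disturbed (moved more than 40 mm) (distance of bowl from where it was at the start of the episode above 0.04 m).
It fails at once if the dispenser is disturbed (moved more than 40 mm) (distance of dispenser from where it was at the start of the episode above 0.04 m).
It fails at once if the honey is disturbed (moved more than 40 mm) (distance of honey from where it was at the start of the episode above 0.04 m).
Of bar1, bar2, bar3, bar4 only 2 to 4 are there at a start; the rules pass over those that are not, and their reading is None.
At some moment in a run one of cheese, board, jar may be knocked a few centimetres aside while the robot is not near it.
Once in a run the grip may slacken for a moment while it holds something.
It also fails if it takes over 210 s, if anything falls off the work surface, if the arm or the gripper's body presses on something with over 40 N, if the wrist force passes 120 N, or if a joint passes its speed limit or range.

## Robot

A 7-joint arm with a two-finger parallel gripper is mounted at the origin on the work surface. World frame = base frame: x ahead of the robot, y to its left, z up, the work surface at z = 0. Lengths are in mm, angles in rad, forces in N, time in s.
With the tool pointing down it reaches from about 425 to 875 mm from the base axis. Payload 8.4 kg.
Tool frame: the origin (TCP) lies on the front face of the gripper's body, between the roots of the fingers; the fingertips stand 73 mm ahead of it and the grasp point (between the pads) lies 54 mm ahead of it; z points along the fingers, y is the line along which they close (so a half turn about z gives the same grasp; the last joint's range is limited). The gripper opens to 85 mm and grips with 20 to 120 N. Pads are 22 mm wide; open, the fingers measure 114 mm over their backs; the gripper's body (76 mm by 85 mm) begins 54 mm behind the grasp point. The pads swing forward as they close: fully open they stand 13 mm farther back than shut.
Start: joints at [-1.291, 0.333, 0.04, 1.465, -0.013, 1.343, -0.059], TCP at [240.374, 603.894, 303.908] pointing down, gripper open.
Joint ranges: [-2.58, 2.58], [-0.38, 2.09], [-1.3, 1.39], [0.25, 2.4], [-1.5, 4.64], [0.08, 2.09], [-2.65, 2.65]. Speed limits (rad/s): [2.22, 2.22, 2.79, 2.79, 3.14, 3.14, 3.14].

## Interface

Orientations are given as [roll, pitch, yaw] about the fixed x, y, z axes, in that order (R = Rz(yaw) Ry(pitch) Rx(roll)).
In Python, from station import r gives the robot as it stands. Calls block until the motion is done:
- r.move_pose(position, orientation): joint-space move of the TCP to a pose.
- r.line_to(position, attitude=None, max_speed=150): straight line of the TCP; attitude=None keeps the orientation; max_speed is the mean speed in mm/s.
- r.move_j(angles): joint-space move.
- r.gripper_to(opening): opening from 0.0 (shut) to 1.0 (fully open); the grip force is fixed at half the most; returns when the fingers have stopped.
- r.hold(seconds).
- r.ik(position, orientation): joint angles nearest the present ones, or None.
- r.get_state(): the state.
- r.read_camera(name): name is "scene" or "top" or "wrist"; returns a dict with "img" (480x640x3 uint8, blue, green, red), "intrinsics" (3x3 intrinsics, pixels), "k1" (the pictures are not rectified: a ray, as slopes to the right and down, at radius r is drawn at 1 + k1 r^2 times it, then the intrinsics apply), "eye" and "rotation" of the camera in the world. Camera axes: x right, y up, looking along -z (the intrinsics and any distortion apply to the point x, -y, -z); pixel columns grow to the right and rows downward; lengths in mm; the calibration is good to about 2 mm. A picture is of the moment at which its call begins. There is no depth.
A pose or a line that the arm cannot do raises r.Unreachable and nothing moves.
- r.sign_off(): hands the job in; it is judged then, once.
The state is a dict: "time": time; "joints": joint angles; "joint_vel": joint speeds; "joint_efforts": joint torques, N m; "eef_pos": TCP position; "tool_rot": TCP orientation; "ft_force": force on the tool from outside, world axes, zero at the start; "moment": the same for the moment, N m; "gripper_width": opening from 0.0 (shut) to 1.0 (fully open); "finger_force": force on a finger pad.
Only numpy, scipy, OpenCV 4.12 (cv2) and the standard library are available. Lean on these libraries where they do the work, as an engineer would, in place of code of your own. Each camera call takes 0.05 s, during which the arm holds its last target. There are 200 camera calls.

## Working session

There is one attempt and no reset: what is moved stays moved. The work goes in short steps, each a Python script; the robot and the scene stay as the last script left them, time stands still between calls to the robot, and variables do not carry over. Pictures are saved under pics/ and viewed, at most 15 in all, crops included, and the job is handed in when it is done.

```bash
ls; mkdir -p pics
python3 - <<'E'
from station import r
import cv2
for n in ("scene","top"):
    c=r.read_camera(n); cv2.imwrite(f"pics/{n}0.png",c["img"]); print(n,c["intrinsics"],c["k1"],c["eye"],c["rotation"])
print(r.get_state())
E
```

```text
pics
scene [[463.94002139   0.         322.9144508 ]
 [  0.         463.94002139 242.08365624]
 [  0.           0.           1.        ]] 0.009916306131439824 [ 914.58837272 -490.89366161 1032.56709584] [0.56462339 0.00297079 0.61067302]
top [[452.05737765   0.         310.37438463]
 [  0.         452.05737765 244.77585562]
 [  0.           0.           1.        ]] -0.016188607034595022 [ 335.44674701    2.78392395 1443.44310132] [ 0.17514386 -0.00558236 -1.54595753]
{'time': 0.1, 'joints': array([-1.29115057,  0.33385413,  0.03986287,  1.46620231, -0.01341172,
        1.34326042, -0.05849961]), 'joint_vel': array([-0.0005969 , -0.00263945, -0.00068812, -0.00087704, -0.00096872,
       -0.00219733,  0.00055444]), 'joint_efforts': array([ 4.67245176e-03, -6.60022330e+01,  1.37084406e+00, -4.06474829e+01,
        1.71163422e-02,  8.96518148e-03, -1.70623792e-05]), 'eef_pos': array([240.29717946, 603.6253137 , 303.0914509 ]), 'tool_rot': array([-3.14013666e+00,  8.31281519e-05,  2.76273870e+00]), 'ft_force': array([-0.08148178, -0.97281754,  0.37107551]), 'moment': array([-0.01147958, -0.00028391,  0.01622803]), 'finger_force': 0.0, 'gripper_width': 0.9959277467632427}
```

View pics/top0.png

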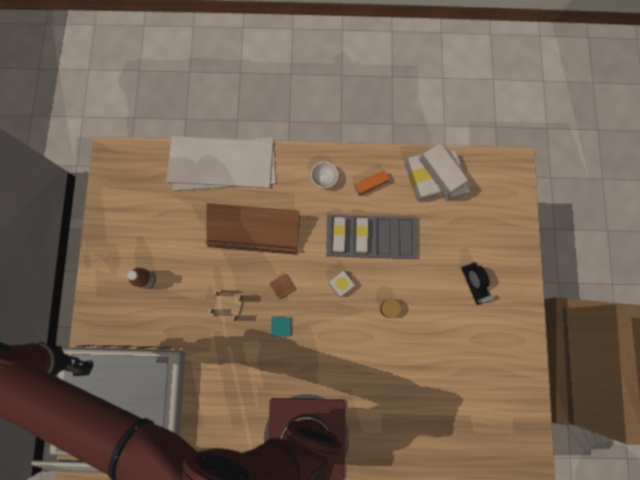

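View pics/scene0.png

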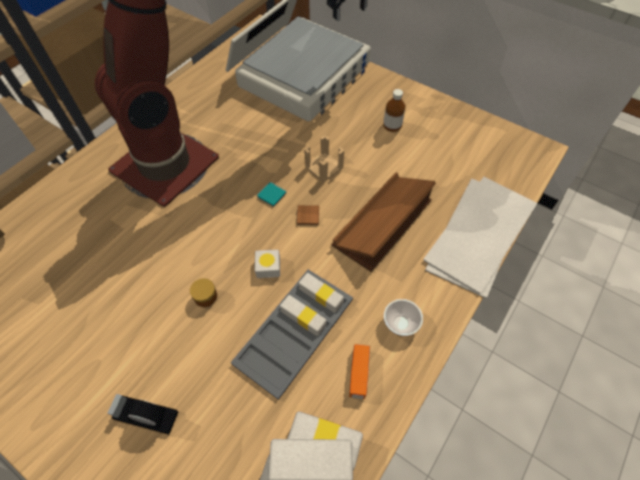

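The top view shows the tray at (372,237) with bars in its two leftmost pockets (340,234 and 362,234), and the stand at (253,229). The crate posts are around (227,305), the wooden board at (282,286) and the cheese at (342,284). The jar is at (391,309). The teal board at (281,326), the orange bar at (372,182) and the block pile at (437,172) are decoys. Next I'll get rough positions and then close wrist views.

```bash
cat > h.py <<'E'
from station import r
import numpy as np, cv2
from scipy.spatial.transform import Rotation as Ro
def rot(e):
    e=np.asarray(e); return e if e.shape==(3,3) else Ro.from_euler('xyz',e).as_matrix()
def ray(c,px):
    """world directions of pixels (N,2)"""
    K=np.array(c["intrinsics"]); px=np.atleast_2d(np.float64(px))
    s=(px-[K[0,2],K[1,2]])/[K[0,0],K[1,1]]; u=s.copy()
    for _ in range(20): u=s/(1+c["k1"]*(u**2).sum(1,keepdims=True))
    return np.c_[u[:,0],-u[:,1],-np.ones(len(u))]@rot(c["rotation"]).T
def on_z(c,px,z):
    d=ray(c,px); e=np.array(c["eye"]); return e+d*((z-e[2])/d[:,2])[:,None]
def proj(c,P):
    q=(np.atleast_2d(P)-np.array(c["eye"]))@rot(c["rotation"]); u=np.c_[q[:,0],-q[:,1]]/-q[:,2:]
    u=u*(1+c["k1"]*(u**2).sum(1,keepdims=True)); K=np.array(c["intrinsics"])
    return u*[K[0,0],K[1,1]]+[K[0,2],K[1,2]]
def rect(P):
    (x,y),(w,h),a=cv2.minAreaRect(np.float32(P[:,:2])); return np.round([x,y,w,h,a],1)
def mask(img,lo,hi):
    return cv2.inRange(cv2.cvtColor(img,cv2.COLOR_BGR2HSV),np.array(lo),np.array(hi))
def blobs(m,amin=40):
    cs,_=cv2.findContours(m,cv2.RETR_EXTERNAL,cv2.CHAIN_APPROX_NONE)
    return sorted([k[:,0,:] for k in cs if cv2.contourArea(k)>amin],key=lambda k:-cv2.contourArea(np.ascontiguousarray(k)))
def down(yaw): return [np.pi,0,yaw]
E
python3 - <<'E'
from h import *
c=r.read_camera("top")
for n,p,z in [("cheese",(342,284),38),("board",(282,286),12),("jar",(391,309),45),("crate",(227,305),75),("tray",(372,237),14),("stand",(253,229),50),("bar",(340,234),40),("bar",(362,234),40),("orange",(372,182),30)]:
    print(n,on_z(c,p,z).round()[0])
s=r.get_state(); w=r.read_camera("wrist")
R=rot(s["tool_rot"]); print("wrist",w["intrinsics"],w["k1"],R.T@(np.array(w["eye"])-s["eef_pos"]),R.T@rot(w["rotation"]))
for n,(x,y) in dict(stand=(600,190),tray=(600,-150)).items():
    for yaw in (0,np.pi/2,-np.pi/2): print(n,yaw,r.ik([x,y,330],down(yaw)))
E
```

```text
cheese [ 463. -100.   38.]
board [454.  88.  12.]
jar [ 389. -251.   45.]
crate [388. 247.  75.]
tray [ 619. -197.   14.]
stand [628. 183.  50.]
bar [621. -92.  40.]
bar [ 623. -162.   40.]
orange [ 799. -195.   30.]
wrist [[354.72702447   0.         325.01813612]
 [  0.         354.72702447 237.83035624]
 [  0.           0.           1.        ]] -0.019917046477924458 [ 67.93076829   0.99315674 -70.71887135] [[ 2.73416051e-05  9.63387084e-01  2.68114389e-01]
 [ 9.99999932e-01  7.22855948e-05 -3.61713566e-04]
 [-3.67850985e-04  2.68114381e-01 -9.63387016e-01]]
stand 0 [-0.88445654  0.31659752  0.65013274  1.50676213 -0.19301033  1.38319212
 -1.79307032]
stand 1.5707963267948966 [-0.81797646  0.30411352  0.56078878  1.50353575 -0.16290133  1.38077109
 -0.24708917]
stand -1.5707963267948966 [ 0.4054355   0.48763421 -1.09606962  1.43847293  0.43195619  1.47491498
  2.45900577]
tray 0 [-0.59334525  0.37739734  1.01019717  1.54521806 -0.32237986  1.39784481
 -1.12988582]
tray 1.5707963267948966 [-0.60679487  0.38588523  1.03285881  1.54571026 -0.33415444  1.40042901
  0.45066012]
tray -1.5707963267948966 [-0.70195323  0.47596596  1.21969587  1.54894987 -0.44938235  1.43221913
 -2.59710188]
```

```bash
cat > look.py <<'E'
from h import *
import pickle
V={"crate":(395,245,250),"stand":(600,185,320),"board":(455,40,260),"tray":(610,-190,300),"jar":(420,-240,250)}
D={}
for n,p in V.items():
    for yaw in (0,np.pi/2,-np.pi/2):
        try: r.move_pose(p,down(yaw)); break
        except r.Unreachable: continue
    else: print(n,"unreach"); continue
    r.hold(0.3); D[n]=r.read_camera("wrist"); cv2.imwrite(f"pics/w_{n}.png",D[n]["img"]); s=r.get_state(); print(n,yaw,s["eef_pos"].round(1),s["tool_rot"].round(3),s["joints"].round(2),round(s["time"],1))
pickle.dump(D,open("views.pkl","wb"))
m=[cv2.resize(D[n]["img"],(400,300),interpolation=cv2.INTER_AREA) for n in ("crate","stand","board","tray") if n in D]
cv2.imwrite("pics/m1.png",np.vstack([np.hstack(m[:2]),np.hstack(m[2:4])]))
E
python3 look.py
```

```text
crate 0 [395.  245.2 250. ] [3.141 0.    0.   ] [-1.12 -0.03  0.46  1.99  0.01  1.18 -2.23] 2.4
stand 0 [599.5 185.5 320.1] [-3.141e+00  0.000e+00  1.000e-03] [-0.91  0.32  0.69  1.53 -0.21  1.36 -1.77] 3.7
board 0 [455.4  40.3 260.1] [ 3.141 -0.     0.   ] [-0.99 -0.09  0.77  2.    0.07  1.2  -1.81] 4.9
tray 0 [ 610.  -189.3  300.2] [-3.141e+00 -1.000e-03  1.000e-03] [-0.54  0.49  1.08  1.54 -0.44  1.38 -0.99] 6.3
jar 0 [ 420.4 -240.2  250.4] [ 3.14  0.   -0.  ] [-0.91 -0.04  1.35  1.97  0.04  1.18 -1.15] 7.5
```

View pics/m1.png

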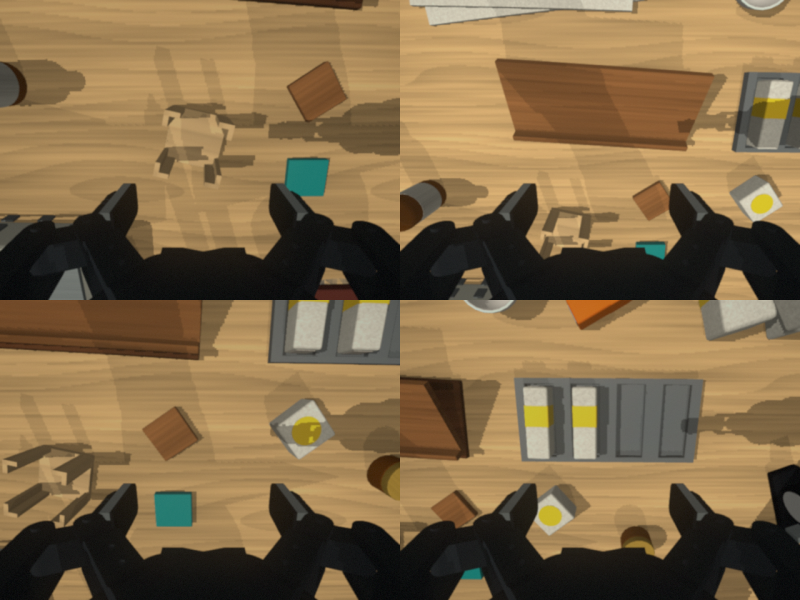

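View pics/w_crate.png

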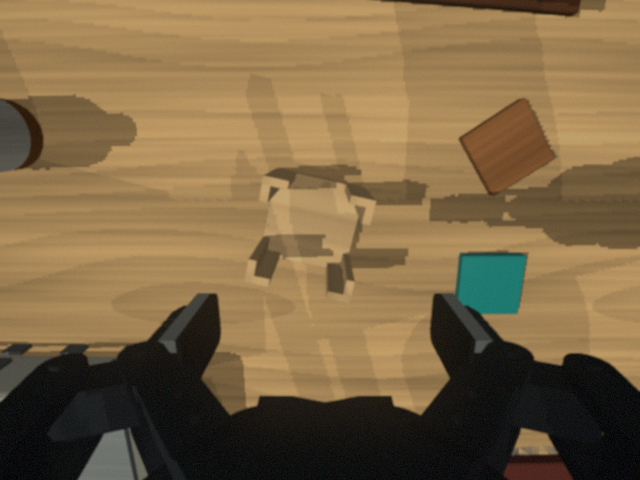

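The wrist view of the crate shows post-top outer corners near (262,170), (376,198), (247,283) and (352,300). The montage shows the board, the cheese, two bars in the tray and the stand (slightly rotated) clearly. I'll segment these and zoom in on the crate.

Run:
```python
from h import *
import pickle
D=pickle.load(open("views.pkl","rb"))
c=D["crate"]["img"][155:315,235:395]; a=cv2.resize(c,(592,592),interpolation=cv2.INTER_CUBIC)
cv2.imwrite("pics/cr1.png",a)
def hsv(n,x,y): return cv2.cvtColor(D[n]["img"],cv2.COLOR_BGR2HSV)[y,x]
for n,x,y,t in [("board",275,215,"board"),("board",100,220,"wood"),("board",485,205,"sticker"),("board",485,190,"cheesetop"),("board",460,230,"cheeseside"),("tray",220,130,"bartop"),("tray",220,185,"band"),("tray",352,190,"pocket"),("tray",320,190,"tray"),("stand",350,160,"face"),("stand",350,215,"lip"),("jar",320,240,"jar?")]: print(t,hsv(n,x,y))
cv2.imwrite("pics/m2.png",np.hstack([cv2.resize(D["jar"]["img"],(400,300)),cv2.resize(D["board"]["img"][100:280,420:640],(367,300))]))
```

```text
board [ 13 161 130]
wood [ 18 121 192]
sticker [ 24 199 145]
cheesetop [ 26 201 195]
cheeseside [ 23  38 136]
bartop [ 26  20 102]
band [ 27 192 202]
pocket [42 16 80]
tray [38 15 70]
face [ 14 159 138]
lip [ 14 156 119]
jar? [ 20 167 142]
```

View pics/cr1.png

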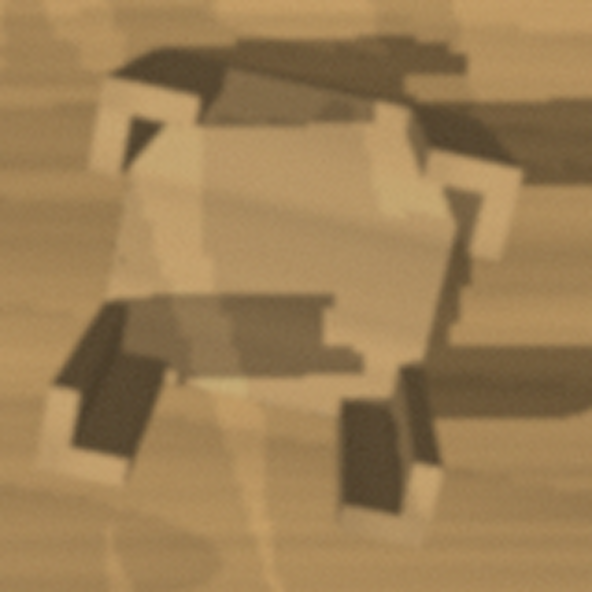

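View pics/m2.png

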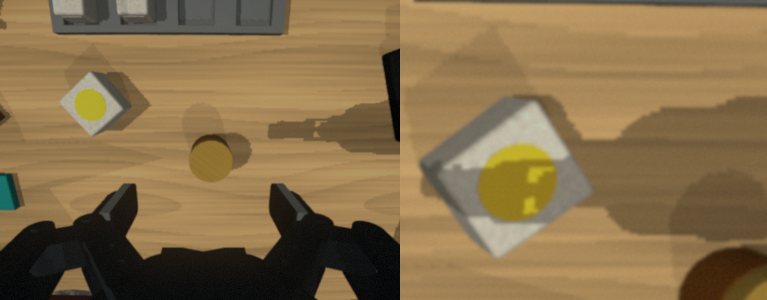

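The crate zoom shows outer post-top corners at crop pixels (106,78), (524,170), (36,470) and (422,545). In the other view the jar lid is at (336,256) and the cheese at (150,166).

Run:
```python
from h import *
import pickle
D=pickle.load(open("views.pkl","rb"))
q=np.array([(106,78),(524,170),(422,545),(36,470)])/3.7+[235,155]-0.36
P=on_z(D["crate"],q,75)[:,:2]; print("crate",P.round(1),P.mean(0).round(1),[np.linalg.norm(P[i]-P[(i+1)%4]).round(1) for i in range(4)], [np.degrees(np.arctan2(*(P[(i+1)%4]-P[i])[::-1])).round(1) for i in range(4)])
def near(bs,p): return min(bs,key=lambda k:np.linalg.norm(k.mean(0)-p))
for v,p in (("board",(275,215)),("crate",(507,147))):
    b=near(blobs(mask(D[v]["img"],(8,135,60),(16,200,200)),200),p); print("board",v,rect(on_z(D[v],b,12)))
for v,p in (("board",(485,205)),("jar",(150,166)),("tray",(240,346))):
    k=near(blobs(mask(D[v]["img"],(22,150,60),(34,255,255)),100),p); e=cv2.fitEllipse(np.float32(k)); 
    g=on_z(D[v],e[0],38)[0]; 
    w=near(blobs(cv2.morphologyEx(mask(D[v]["img"],(15,0,60),(34,60,255))|mask(D[v]["img"],(22,150,60),(34,255,255)),cv2.MORPH_OPEN,np.ones((3,3))),300),p)
    print("cheese",v,g.round(1),[round(x*(np.array(D[v]["eye"])[2]-38)/354.7,1) for x in e[1]],rect(on_z(D[v],w,38)))
k=near(blobs(mask(D["jar"]["img"],(17,150,60),(23,255,160)),300),(336,256)); (u,w),R=cv2.minEnclosingCircle(k); print("jar",len(k),(u,w,R),on_z(D["jar"],(u,w),45).round(1),R*(D["jar"]["eye"][2]-45)/354.7)
v="tray"
for p in ((220,185),(350,185)):
    k=near(blobs(mask(D[v]["img"],(22,150,60),(34,255,255)),100),p); print("band",rect(on_z(D[v],k,40)))
k=near(blobs(mask(D[v]["img"],(30,5,40),(60,28,100)),300),(487,190)); print("trayblob",rect(on_z(D[v],k,14)),rect(k.astype(float)))
v="stand"; b=near(blobs(mask(D[v]["img"],(8,135,60),(16,200,200)),3000),(330,160)); a=cv2.approxPolyDP(np.ascontiguousarray(b),6,True)[:,0]; print("stand",a.tolist())
for z in (83,33): print(on_z(D[v],a,z)[:,:2].round(1).tolist())
```

```text
crate [[439.  288.6]
 [421.8 210.4]
 [344.4 228.2]
 [360.8 306.3]] [391.5 258.4] [np.float64(80.1), np.float64(79.5), np.float64(79.8), np.float64(80.2)] [np.float64(-102.4), np.float64(167.0), np.float64(78.1), np.float64(-12.8)]
board board [456.8  89.5  59.9  60.9  33.7]
board crate [456.5  91.9  61.3  62.3  33.9]
cheese board [467.5 -97.7  38. ] [np.float64(34.6), np.float64(39.2)] [470.4 -92.   68.6  62.9  38.2]
cheese jar [467.7 -96.8  38. ] [np.float64(36.1), np.float64(41.3)] [ 468.9 -103.    63.1   68.4   38.6]
cheese tray [467.  -97.1  38. ] [np.float64(28.3), np.float64(33.1)] [ 475.8 -101.7   65.3   73.6   38.5]
jar 210 (336.971923828125, 254.9781494140625, 36.089359283447266) [[ 397.4 -249.4   45. ]] 28.110093343949544
band [636.4 -91.4  42.5  31.8  88.8]
band [ 635.8 -159.9   37.1   30.7   89.6]
trayblob [ 622.5 -307.8   64.2  122.7   89.3] [444.  195.   61.7 124.3   6.8]
stand [[152, 99], [185, 209], [181, 221], [456, 241], [502, 125], [497, 117]]
[[699.5, 328.5], [608.1, 310.6], [597.2, 315.3], [579.0, 68.3], [679.5, 39.6], [685.8, 44.6]]
[[704.8, 351.6], [598.5, 330.7], [585.8, 336.2], [564.7, 49.1], [681.5, 15.7], [688.8, 21.5]]
```

```bash
cat >> h.py <<'E'
def near(bs,p): return min(bs,key=lambda k:np.linalg.norm(k.mean(0)-p))
YEL=((22,150,60),(34,255,255)); BRN=((8,135,60),(16,200,200))
def view(x,y,z=250,yaw=0,name=None):
    r.move_pose([x+4,y,z],down(yaw)); r.hold(0.3); c=r.read_camera("wrist")
    if name: cv2.imwrite(f"pics/{name}.png",c["img"])
    return c
def see_cheese(c,p,z=38):
    k=near(blobs(mask(c["img"],*YEL),100),proj(c,[*p,z])[0]); e=cv2.fitEllipse(np.float32(k)); return on_z(c,e[0],z)[0,:2]
def see_board(c,p,z=12):
    k=near(blobs(mask(c["img"],*BRN),200),proj(c,[*p,z])[0]); return rect(on_z(c,k,z))
def st(t=""):
    s=r.get_state(); print(t,round(s["time"],1),s["eef_pos"].round(1),"w",round(s["gripper_width"],3),"f",round(s["finger_force"],1),"ft",s["ft_force"].round(1)); return s
E
python3 - <<'E'
from h import *
r.gripper_to(1.0)
c0=(467.4,-97.2); c=view(*c0); p=see_cheese(c,c0); print("before",p)
for yaw in (-51.6,38.4):
    y=np.radians(yaw)
    r.move_pose([*p,140],down(y)); r.line_to([*p,82]); r.gripper_to(0.0); s=st("grip"); 
    p=s["eef_pos"][:2]; r.gripper_to(1.0); r.line_to([*p,140])
c=view(*p,name="c2"); q=see_cheese(c,p); print("true",p,"seen",q,"bias",q-p)
c=view(p[0]+20,p[1]+30); q=see_cheese(c,p); print("seen2",q,"bias",q-p); st()
E
```

```text
before [467.4624562  -97.34396798]
grip 10.2 [468.3 -97.3  83.3] w 0.695 f 62.5 ft [-4.1  1.5 13. ]
grip 13.3 [469.1 -97.3  83.2] w 0.691 f 64.0 ft [-2.6  0.2  7.7]
true [469.08071979 -97.31921079] seen [469.01377709 -96.56490088] bias [-0.06694269  0.7543099 ]
seen2 [468.94400275 -96.63095232] bias [-0.13671703  0.68825847]
 16.0 [492.9 -67.8 250. ] w 0.998 f 0.0 ft [ 0.8  0.9 -0.1]
```

```bash
cat >> h.py <<'E'
CR=np.array([391.5,257.7]); CY=np.radians(77.4)
def pick(p,yaw,z,zup=200):
    r.move_pose([*p,max(z+60,130)],down(yaw)); r.line_to([*p,z]); r.gripper_to(0.0); s=st("grip"); zt=s["eef_pos"][2]
    r.line_to([*p,zup]); s=st("up"); return zt,s["gripper_width"]
def lower(p,zfrom,zto,step=10,lim=12):
    """guarded descent; returns True if reached"""
    z=zfrom; r.line_to([*p,z]); r.hold(0.2); f0=r.get_state()["ft_force"]
    while z>zto:
        z=max(z-step,zto); r.line_to([*p,z],max_speed=60); s=r.get_state(); d=s["ft_force"]-f0
        if np.linalg.norm(d)>lim: st("CONTACT %s at %.1f"%(d.round(1),z)); return False
    return True
E
python3 - <<'E'
from h import *
p=np.array([469.1,-97.3])
zt,w=pick(p,np.radians(38.4),82)
r.move_pose([*CR,200],down(CY)); s=st("over")
if abs(s["gripper_width"]-w)<0.02:
    ok=lower(CR,zt+72,zt+11); st("low"); print(ok,zt)
    r.hold(.2); c=r.read_camera("wrist"); cv2.imwrite("pics/low1.png",c["img"])
E
```

```text
grip 17.7 [470.  -97.3  83.3] w 0.691 f 63.4 ft [-1.9  1.4  9.9]
up 18.7 [468.6 -97.1 199.3] w 0.687 f 64.5 ft [ 0.4 -0.8 -1.6]
over 20.0 [392.  256.6 199.9] w 0.69 f 71.5 ft [ 0.9  0.2 -1.8]
low 22.8 [391.5 257.7  94.3] w 0.691 f 71.6 ft [ 0.1 -0.1 -1. ]
True 83.25411981652434
```

View pics/low1.png

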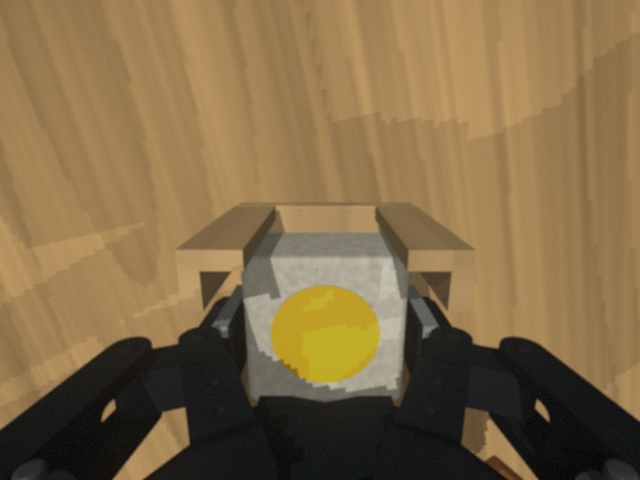

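The cheese sits squarely between the posts (crate edges at x = 180 and 475, cheese from 245 to 408). I'll release it and then measure the board and jar again.

Run:
```python
from h import *
p=r.get_state()["eef_pos"]
r.line_to([*CR,93.2],max_speed=30); st("floor"); r.gripper_to(1.0); r.hold(0.3); r.line_to([*CR,230])
c=view(*CR,name="crate2"); q=see_cheese(c,CR,48); print("cheese in crate",q,q-CR); 
c=view(456.7,90,name="b2"); b=see_board(c,(456.7,90.5)); print("board",b); st()
```

```text
floor 23.3 [391.6 257.8  93.4] w 0.687 f 71.9 ft [-1.1 -0.9  3.5]
cheese in crate [391.5830811  257.47896938] [ 0.0830811  -0.22103062]
board [490.2  87.5  60.1  60.1  33.9]
 27.7 [460.6  90.6 250.1] w 0.996 f 0.0 ft [-0.3 -0.3  1. ]
```

The board was knocked about 34 mm to (490,87), with its yaw unchanged, so I'll pick it there.

Run:
```python
from h import *
p=np.array([490.1,86.8]); y=np.radians(33.9)
r.move_pose([*p,130],down(y)); print(lower(p,90,69,7,8)); st("down")
r.gripper_to(0.0); s=st("grip"); zt=s["eef_pos"][2]; open("zt","w").write(str(zt))
if s["gripper_width"]>0.6:
    r.line_to([*p,210]); st("up"); r.move_pose([*CR,210],down(CY)); s=st("over")
    ok=lower(CR,zt+84,zt+52,8,8); print(ok,zt); st("low"); c=r.read_camera("wrist"); cv2.imwrite("pics/low2.png",c["img"])
```

```text
True
down 30.3 [489.8  86.7  68.6] w 0.997 f 0.0 ft [-0.1  0.3 -0.4]
grip 30.7 [490.3  86.8  69.5] w 0.685 f 64.3 ft [-2.  -1.6  5.3]
up 31.8 [489.6  86.7 209.2] w 0.684 f 64.1 ft [ 0.2 -0.1 -0.6]
over 32.6 [391.6 257.2 209.6] w 0.683 f 64.1 ft [-0.3  0.4 -0.1]
True 69.54185287045847
low 34.4 [391.3 257.5 121.1] w 0.683 f 64.1 ft [-0.9 -0.9 -0. ]
```

View pics/low2.png

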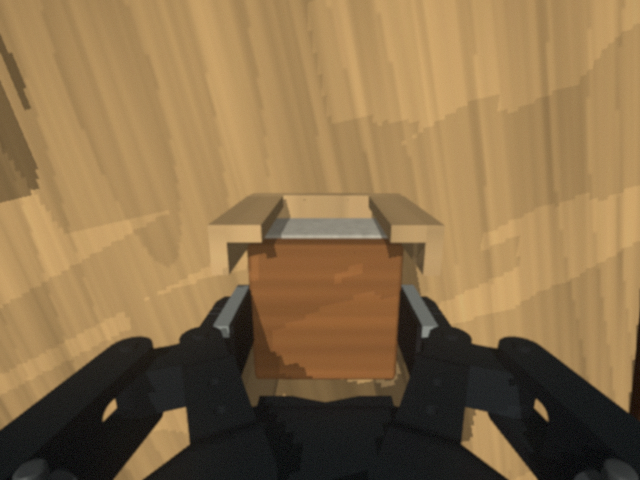

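The board is held level above the cheese and inside the posts (x from 250 to 402). Next I lower it the last bit, release, check it and find the jar.

Run:
```python
from h import *
zt=float(open("zt").read())
r.line_to([*CR,zt+48.3],max_speed=30); st("floor"); r.gripper_to(1.0); r.hold(0.3); r.line_to([*CR,230])
c=view(*CR,name="crate3"); print("board in crate",see_board(c,CR,60))
c=view(400,-249,name="j2")
ks=blobs(mask(c["img"],(17,150,60),(23,255,160)),1500); k=near(ks,proj(c,[397.4,-249.4,45])[0])
(u,w),R=cv2.minEnclosingCircle(cv2.convexHull(np.ascontiguousarray(k))); e=cv2.fitEllipse(np.float32(k)); print(u,w,R,e,on_z(c,(u,w),45).round(1),on_z(c,e[0],45).round(1),R*(c["eye"][2]-45)/354.7); st()
a=cv2.resize(c["img"][150:320,230:420],(400,358)); d=cv2.imread("pics/crate3.png")[140:310,230:420]; cv2.imwrite("pics/m3.png",np.hstack([a,cv2.resize(d,(400,358))]))
```

```text
floor 34.8 [391.5 257.7 117.8] w 0.684 f 64.1 ft [ 0.7  1.  -0.3]
board in crate [392.2 258.1  60.3  60.4  76.9]
327.5 236.35000610351562 36.624855041503906 ((327.5245056152344, 237.04901123046875), (70.05243682861328, 70.80116271972656), 142.3512420654297) [[ 396.9 -249.8   45. ]] [[ 396.3 -249.8   45. ]] 28.478267028171985
 40.1 [ 404.1 -248.8  250.1] w 0.997 f 0.0 ft [-0.1  0.2 -0.9]
```

View pics/m3.png

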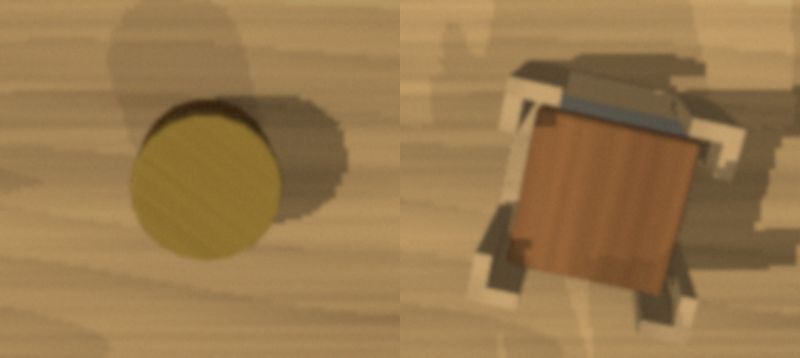

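The jar is undisturbed at (396.5,-250.5) and the board is centred in the crate. Now the jar.

Run:
```python
from h import *
p=np.array([396.6,-250.5]); 
zt,w=pick(p,CY,76,220); open("zt","w").write(str(zt))
r.move_pose([*CR,220],down(CY)); s=st("over")
if abs(s["gripper_width"]-w)<0.02 and w>.6:
    ok=lower(CR,zt+100,zt+63,8,10); print(ok,zt); st("low"); c=r.read_camera("wrist"); cv2.imwrite("pics/low3.png",c["img"])
```

```text
grip 42.8 [ 397.1 -250.8   77.3] w 0.675 f 61.9 ft [-2.9  1.   8.9]
up 43.9 [ 396.1 -250.2  219.1] w 0.673 f 64.2 ft [ 0.5  0.3 -2. ]
over 45.8 [392.1 256.7 219.8] w 0.676 f 64.2 ft [-0.2  0.2 -2.3]
True 77.32920238342629
low 47.8 [391.3 257.6 140. ] w 0.677 f 64.3 ft [ 0.3 -0.4 -2.2]
```

View pics/low3.png

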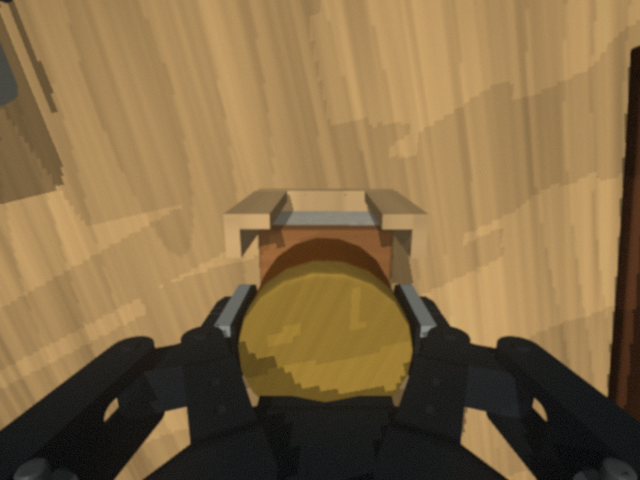

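The jar is upright above the board and centred between the posts (lid from x = 240 to 413). I'll lower, release and verify, then take closer views of the tray and the stand.

Run:
```python
from h import *
import pickle
zt=float(open("zt").read())
r.line_to([*CR,zt+60.3],max_speed=30); st("floor"); r.gripper_to(1.0); r.hold(0.3); r.line_to([*CR,240])
c=view(*CR,name="crate4"); k=near(blobs(mask(c["img"],(17,150,60),(23,255,160)),1500),proj(c,[*CR,105])[0]); e=cv2.fitEllipse(np.float32(k)); print("jar lid",on_z(c,e[0],105),e[1])
D={"stand":view(630,185,330),"bars":view(618,-125,250)}; pickle.dump(D,open("v2.pkl","wb")); st()
s=D["stand"]["img"]; b=D["bars"]["img"]; cv2.imwrite("pics/stand2.png",s); cv2.imwrite("pics/bars2.png",b)
```

```text
floor 48.1 [391.5 257.7 137.6] w 0.675 f 64.2 ft [ 0.3 -0.2 -1.6]
jar lid [[394.19567747 257.85746592 105.        ]] (88.45344543457031, 89.65606689453125)
 54.1 [ 622.2 -124.3  250.1] w 1.004 f 0.0 ft [-0.2 -0.2  0.5]
```

View pics/bars2.png

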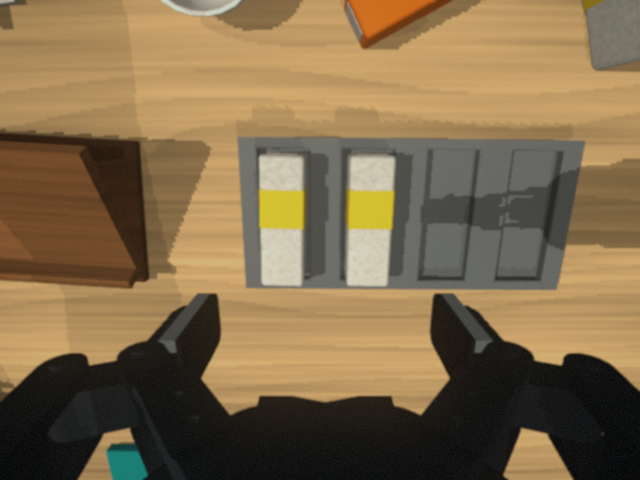

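View pics/stand2.png

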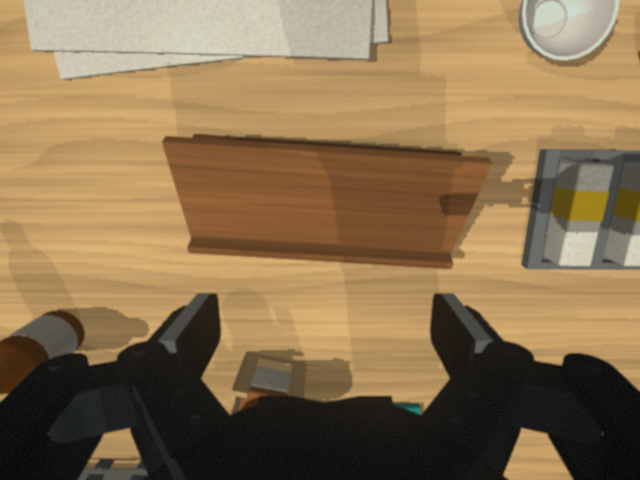

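The bars show cleanly: bar A's top corners are (260,154), (304,154), (303,286) and (261,285); bar B's are (348,154), (394,154), (390,286) and (347,286). The stand's back edge runs (164,138) to (491,158), and the outer lip edge (188,250) to (451,267).

Run:
```python
from h import *
import pickle
D=pickle.load(open("v2.pkl","rb")); c=D["bars"]
for q in ([(260,154),(304,154),(303,286),(261,285)],[(348,154),(394,154),(390,286),(347,286)]):
    P=on_z(c,q,40)[:,:2]; u=(P[0]+P[1]-P[2]-P[3])/2; print("bar",P.mean(0).round(1),"L",np.linalg.norm(u).round(1),"W",np.linalg.norm((P[0]+P[3]-P[1]-P[2])/2).round(1),"yaw",np.degrees(np.arctan2(u[1],u[0])).round(2))
T=on_z(c,[(238,138),(585,141),(557,290),(247,288)],14)[:,:2]; print("tray",T.round(1).tolist(),T.mean(0))
c=D["stand"]; B=on_z(c,[(164,138),(491,158)],83)[:,:2]; F=on_z(c,[(188,250),(451,267)],32.9)[:,:2]
for E in (B,F): d=E[0]-E[1]; print(E.round(1).tolist(),"len",np.linalg.norm(d).round(1),"yaw",np.degrees(np.arctan2(-d[0],d[1])).round(2))
print((B.mean(0)-F.mean(0)).round(1))
d=(B[0]-B[1]+F[0]-F[1]); yaw=np.arctan2(-d[0],d[1]); ux=np.array([np.cos(yaw),np.sin(yaw)])
print("origin from F",(F.mean(0)+16.66*ux).round(1),"from B",(B.mean(0)-102.2*ux).round(1),np.degrees(yaw))
```

```text
bar [624.8 -88. ] L 109.5 W 34.9 yaw -1.75
bar [ 624.7 -159.3] L 109.9 W 36.2 yaw 0.94
tray [[691.6, -50.2], [690.4, -342.4], [554.4, -342.2], [556.3, -50.0]] [ 623.16090542 -196.20035914]
[[702.9, 326.4], [686.3, 40.6]] len 286.3 yaw -3.33
[[585.3, 336.0], [566.0, 47.3]] len 289.3 yaw -3.83
[118.9  -8.2]
origin from F [592.3 190.6] from B [592.6 189.9] -3.5834810881334604
```

```bash
cat > bar.py <<'E'
import sys
from h import *
bx,by,fy=map(float,sys.argv[1:4])
Y=np.radians(-3.6); O=np.array([592.4,189.6,24.]); Rf=Ro.from_euler('xyz',[0,-np.pi/6,Y]).as_matrix(); A=[np.pi,-np.pi/6,Y]
r.gripper_to(0.7)
r.move_pose([bx,by,160],down(0)); r.line_to([bx,by,88]); st("down"); r.gripper_to(0.0); s=st("grip"); w=s["gripper_width"]; d=s["eef_pos"][2]-22
r.line_to([bx,by,240]); st("up")
P=lambda z,x=57: O+Rf@[x,fy,z+d]
r.move_pose(P(90),A); r.hold(0.2); s=st("over"); print("w",w,s["gripper_width"],"d",d)
if not .3<s["gripper_width"]<.55: sys.exit("lost?")
f0=s["ft_force"]
for z in (60,40,30,25,22,20,19,18.3):
    r.line_to(P(z),max_speed=60); s=r.get_state(); 
    if np.linalg.norm(s["ft_force"]-f0)>10: st("contact z=%.1f"%z); break
st("low"); loc=Rf.T@(s["eef_pos"]-O); print("face coords of TCP",loc.round(1), "rot",s["tool_rot"].round(3))
c=r.read_camera("wrist"); cv2.imwrite(f"pics/place_{int(fy)}.png",c["img"])
r.gripper_to(0.7); r.hold(.3); r.line_to(P(100)); st("out")
E
python3 bar.py 624.8 -88.7 45
```

```text
down 55.6 [625.7 -89.2  89.5] w 0.696 f 0.0 ft [-0.3  0.9  0.8]
grip 56.0 [625.9 -88.9  89.9] w 0.411 f 61.3 ft [-0.4 -0.3  6.9]
up 57.1 [624.3 -88.7 238.8] w 0.408 f 60.1 ft [ 0.1  0.4 -1.6]
over 58.8 [566.3 235.4 189.3] w 0.411 f 60.1 ft [ 0.2 -0.4 -0.7]
w 0.41083058237045655 0.41110852798752384 d 67.88782198371923
contact z=19.0 61.3 [600.8 234.2 128.4] w 0.412 f 62.1 ft [-10.9  -2.   10.9]
low 61.3 [600.8 234.2 128.4] w 0.412 f 62.1 ft [-10.9  -2.   10.9]
face coords of TCP [57.  45.1 87.6] rot [-3.142 -0.524 -0.063]
out 62.7 [560.7 236.5 197.5] w 0.698 f 0.0 ft [-0.   0.2 -0.1]
```

```bash
python3 bar.py 624.7 -160.0 -45
python3 - <<'E'
from h import *
c=view(630,185,330,name="s3"); cv2.imwrite("pics/s3c.png",cv2.resize(c["img"][110:290,140:510],(800,389),interpolation=cv2.INTER_CUBIC))
import pickle; pickle.dump(c,open("v3.pkl","wb"))
E
```

```text
down 65.0 [ 625.1 -159.8   88.6] w 0.698 f 0.0 ft [ 0.9 -0.2 -0.3]
grip 65.4 [ 625.6 -160.2   89.5] w 0.408 f 62.0 ft [-0.5  0.9  6.4]
up 66.5 [ 624.2 -159.8  238.8] w 0.41 f 61.1 ft [-0.1  0.3 -2.3]
over 67.9 [560.9 145.2 188.9] w 0.408 f 61.0 ft [-0.1 -0.2 -2.2]
w 0.40763171260625986 0.40758927856839333 d 67.53879649082228
contact z=19.0 70.4 [595.3 144.4 128.1] w 0.409 f 63.3 ft [-13.   -1.4  12.6]
low 70.4 [595.3 144.4 128.1] w 0.409 f 63.3 ft [-13.   -1.4  12.6]
face coords of TCP [ 57.  -45.   87.3] rot [ 3.142 -0.524 -0.063]
out 71.8 [555.2 146.7 197.2] w 0.702 f 0.0 ft [-1.7  0.  -0.6]
```

View pics/s3c.png

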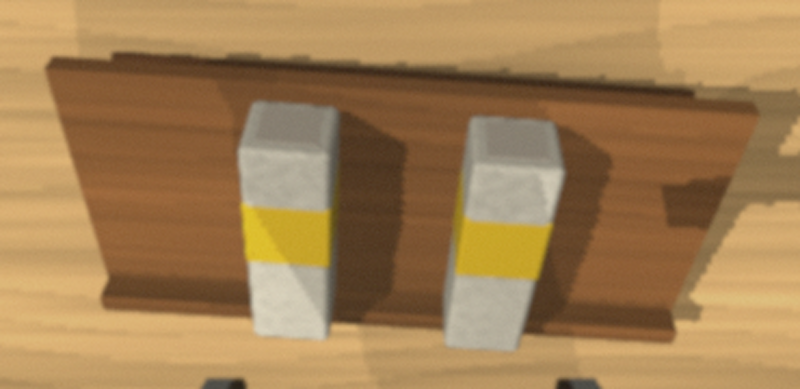

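Both bars lie on the slope pointing up it. Left bar top-face corners in the crop are (240,150), (330,152), (328,340) and (254,337); the right bar's are (469,165), (564,170), (519,350) and (445,345). I'll check them in the face frame.

Run:
```python
from h import *
import pickle
c=pickle.load(open("v3.pkl","rb"))
Y=np.radians(-3.6); O=np.array([592.4,190.3,24.]); Rf=Ro.from_euler('xyz',[0,-np.pi/6,Y]).as_matrix()
def face(q,z):
    d=ray(c,np.array(q)*370/800+[140,110]-.3)@Rf; e=Rf.T@(np.array(c["eye"])-O); return (e+d*((z-e[2])/d[:,2])[:,None])[:,:2]
for q in ([(240,150),(330,152),(328,340),(254,337)],[(469,165),(564,170),(519,350),(445,345)]):
    P=face(q,36); u=P[0]+P[1]-P[2]-P[3]; print(P.round(1).tolist(),"centre",P.mean(0).round(1),"L",(np.linalg.norm(u)/2).round(1),"ang",np.arctan2(u[1],u[0]).round(3))
print("lip inner/outer top",face([(110,278),(678,318)],16).round(1).tolist(),face([(104,302),(674,337)],16).round(1).tolist(),"back",face([(48,62),(757,108)],0).round(1).tolist())
```

```text
[[106.3, 61.1], [108.0, 27.0], [-3.0, 29.2], [-4.1, 64.8]] centre [51.8 45.6] L 110.7 ang -0.027
[[106.0, -25.8], [106.5, -62.1], [-2.0, -62.8], [-1.6, -27.0]] centre [ 52.2 -44.4] L 108.0 ang 0.009
lip inner/outer top [[9.9, 137.0], [5.7, -142.3]] [[-8.0, 143.8], [-8.7, -144.8]] back [[117.1, 143.7], [117.0, -143.5]]
```

Run:
```python
from h import *
st(); print(r.get_state()["joints"].round(2))
for pos,p,y in (((600,-110,160),-75,90),((600,-110,180),-60,90),((600,-80,220),50,-90),((600,430,240),50,90)):
    q=r.ik(list(pos),[np.pi,np.radians(p),np.radians(y)]); print(pos,p,y,None if q is None else np.round(q,2))
```

```text
73.0 [633.5 184.9 329.8] w 0.7 f 0.0 ft [0.6 0.  0.4]
[-0.5   0.34  0.19  1.41 -0.07  1.4  -1.87]
(600, -110, 160) -75 90 [ 0.07  0.93  0.65  1.55 -1.34  2.05  1.04]
(600, -110, 180) -60 90 [ 0.13  0.72  0.5   1.58 -1.1   1.76  0.93]
(600, -80, 220) 50 -90 [ 0.08  0.55  0.43  1.62 -0.95  1.6  -2.36]
(600, 430, 240) 50 90 [-0.86  0.95 -0.04  0.83  0.6   2.04 -0.81]
```

Run:
```python
from h import *
import pickle
r.move_pose([600,-60,220],[np.pi,np.radians(50),-np.pi/2]); r.hold(.3); c=r.read_camera("wrist"); cv2.imwrite("pics/side.png",c["img"]); pickle.dump(c,open("v4.pkl","wb")); st()
```

```text
74.2 [600.3 -58.7 220.5] w 0.7 f 0.0 ft [ 0.3 -0.2  0.3]
```

View pics/side.png

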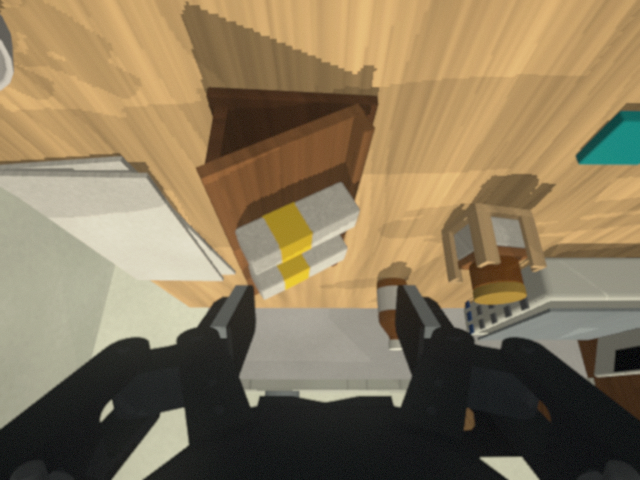

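The side view shows the bar bottoms parallel to the face. The near bar's side face has corners near (238,230), (345,183), (357,212) and (248,262). I'll compare these with the predicted positions.

Run:
```python
from h import *
import pickle
c=pickle.load(open("v4.pkl","rb"))
Y=np.radians(-3.6); O=np.array([592.4,190.,24.]); Rf=Ro.from_euler('xyz',[0,-np.pi/6,Y]).as_matrix()
f=lambda L: proj(c,[O+Rf@np.array(p,float) for p in L]).round(0).tolist()
print("bar near side bottom hi/lo, top lo/hi",f([(110,-63,0),(0,-63,0),(0,-63,36),(110,-63,36)]))
print("lip near end: inner top, outer top, inner root; face top",f([(0,-145,16),(-10,-145,16),(0,-145,0),(118,-145,0)]))
def face(q,y):
    d=ray(c,q)@Rf; e=Rf.T@(np.array(c["eye"])-O); return (e+d*((y-e[1])/d[:,1])[:,None])[:,[0,2]].round(1)
print("near-side px in plane y=-63 (x,z)",face([(238,230),(345,183),(357,212),(248,262)],-63).tolist())
im=cv2.resize(c["img"][80:310,190:400],(547,600),interpolation=cv2.INTER_CUBIC); cv2.imwrite("pics/sidec.png",im)
```

```text
bar near side bottom hi/lo, top lo/hi [[229.0, 227.0], [338.0, 178.0], [358.0, 207.0], [246.0, 261.0]]
lip near end: inner top, outer top, inner root; face top [[360.0, 130.0], [371.0, 125.0], [348.0, 115.0], [195.0, 177.0]]
near-side px in plane y=-63 (x,z) [[104.3, 6.2], [-3.4, 8.1], [3.0, 39.7], [109.1, 37.1]]
```

View pics/sidec.png

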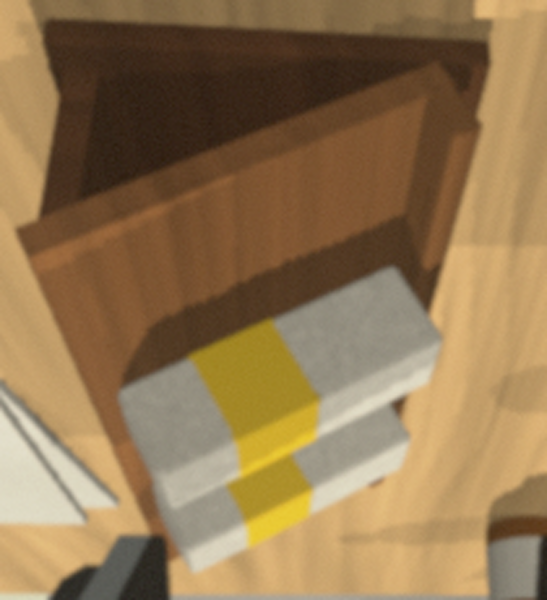

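The zoom shows the near bar's lower corner at crop pixel (393,267), right on the root line of the lip. Its underside lies on the face, the second bar matches it, and the jar stands in the crate. The tray is empty and the gripper is clear, so I'm handing in.

Run:
```python
from h import *
r.move_pose([600,-60,300],down(0)); st(); print(r.sign_off())
```

```text
75.1 [599.3 -60.2 299.1] w 0.702 f 0.0 ft [ 0.2 -0.5  0.2]
the job is handed in; nothing more can be done
None
```

I built the gift set in the crate in order (cheese, board, jar) and laid both cheese bars from the tray flat on the slope against the lip; I handed it in at 75 s of robot time, and no verdict came back.

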